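# Fit the grille of the drip tray and snap its retaining cap on

## Robot

A 6-joint arm with a two-finger parallel gripper is mounted at the origin on the work surface; the furniture and walls round the work are solid. World frame = base frame: x ahead of the robot, y to its left, z up, the work surface at z = 0. Lengths are in m, angles in rad, forces in N, time in s.
With the tool pointing down it reaches from about 0.325 to 0.9 m from the base axis. Payload 6.1 kg.
Tool frame: the origin (TCP) lies at the very end of the fingers, on their centre line; the grasp point (between the pads) lies 19 mm behind it; z points along the fingers, y is the line along which they close (so a half turn about z gives the same grasp; the last joint's range is limited). The gripper opens to 87 mm and grips with 3 to 60 N. Pads are 19 mm wide; open, the fingers measure 117 mm over their backs; the gripper's body (75 mm by 190 mm) begins 51 mm behind the grasp point.
Start: joints at [1.081, 0.22, 1.526, -0, 1.395, -0.126], TCP at [0.222, 0.584, 0.223] pointing down, gripper open.
Joint ranges: [-2.98, 2.98], [-0.91, 2.08], [0.09, 2.57], [-1.24, 4.39], [0.2, 2.65], [-2.68, 2.68]. Speed limits (rad/s): [2.57, 2.57, 3.01, 3.14, 3.14, 3.14].

## Interface

Orientations are given as a unit quaternion [w, x, y, z].
In Python, from bench import bot gives the robot as it stands. Calls block until the motion is done:
- bot.move_pose(position, orientation): joint-space move of the TCP to a pose.
- bot.move_straight(position, v=0.15, rotation=None, force_limit=None): straight line of the TCP; rotation=None keeps the orientation; v is the mean speed in m/s. With force_limit (N) it stops when the force on the tool has changed by that much, and returns True; else False.
- bot.movej(angles): joint-space move.
- bot.set_gripper(opening): finger opening in m; the grip force is fixed at half the most; returns when the fingers have stopped.
- bot.sleep(seconds).
- bot.inverse_kinematics(position, orientation): joint angles nearest the present ones, or None.
- bot.read_state(): the state.
- bot.get_image(name): name is "scene" or "side" or "wrist"; returns (picture, depth): 480x640x3 uint8, red, green, blue; 480x640 float32, m along the optical axis (not along the pixel's ray), 0 where there is no reading.
- bot.get_calibration(name): a dict with "intrinsics" (3x3 intrinsics, pixels), "position" and "orientation" of the camera in the world. Camera axes: x right, y up, looking along -z (the intrinsics and any distortion apply to the point x, -y, -z); pixel columns grow to the right and rows downward; lengths in m; the calibration is good to about 2 mm. A picture is of the moment at which its call begins: read the wrist's pose just before it. get_calibration takes no time and is no camera call; for the wrist camera it gives the pose at the moment of the call.
A pose or a line that the arm cannot do raises bot.Unreachable and nothing moves.
- bot.finish_job(): hands the job in; it is judged then, once.
The state is a dict: "t": time; "q": joint angles; "dq": joint speeds; "tau": joint torques, N m; "tcp_pos": TCP position; "tool_rot": TCP orientation; "force": force on the tool from outside, world axes, zero at the start; "moment": the same for the moment, N m; "width": finger opening in m; "gripper_force": force on a finger pad.
Only numpy, scipy, OpenCV 4.12 (cv2) and the standard library are available. Lean on these libraries where they do the work, as an engineer would, in place of code of your own. Each camera call takes 0.05 s, during which the arm holds its last target. There are 200 camera calls.

## Task

Put the slotted grille into the drip tray, lowering it by its handle over the two locating pins until it lies flush, with its large hole round the thick stud. Then set the round snap cap, mouth down, on the stud and press; when it clicks and the force drops, keep pressing until it is fully home on the grille. Finish while the gripper is still bearing down on the cap with about a kilogram's weight, and leave the mug, the salt shaker and the mandarin where they stand.

Things in the scene. Friction and masses are not known exactly. Their poses are not given: they have to be found in the camera images.
- drip_tray: fixed grey plastic tray, 186 x 112 mm (x, y), walls 22 mm high, lengthwise across the robot's view (yaw 1.57 +- 0.25 rad). Origin: centre of its underside, on the work surface; z up, x along its length, the thick stud towards +x. Fitted, the grille lies with its underside 20 mm above the work surface
- pin_left (a point): tip of the first steel locating pin, at (-66, 28) mm in the tray's frame, 45 mm above the work surface; the pin is 10 mm thick up to 36 mm above the work surface, then conical to 3 mm at the tip
- pin_right (a point): tip of the second, equal locating pin, at (66, -28) mm in the tray's frame
- grille_seat (a point): point on the tray's axis 20 mm above the work surface, where the grille's origin lies when flush; axes as the tray's
- stud_seat (a point): point on the stud's axis at the height of the flush grille's top, 26 mm above the work surface, where the cap's origin lies when fully home; axes as the tray's
- stud_tip (a point): tip of the grey stud at (46, 0) mm in the tray's frame, 50 mm above the work surface; 19 mm thick, conical to 8 mm over its upper 10 mm. Four small sprung detents round it (27 mm across at their widest, 32 mm above the work surface) make the click: the cap needs roughly 8 to 12 N to pass them, then yields; clicked, it cannot lift off by itself
- grille: loose steel plate 160 x 90 x 6 mm (x, y, z) with slots, 0.3 kg, lying flat on the work surface. Origin: centre of its underside; z up, x along its length. Pin holes of 13 mm diameter at (-66, 28) and (66, -28) mm, stud hole of 28 mm at (46, 0) mm: in the tray its x axis points the same way as the tray's. It lies nearer the robot than the tray, yaw 1.57 +- 0.25 rad
- grille_handle (a point): centre of the grille's black handle bar, 33 mm above the grille's underside, over its centre; the bar is 44 mm long along the grille's x, 12 mm wide (y), 14 mm high, open underneath: its top is 40 mm and its underside 26 mm above the grille's underside
- snap_cap: loose round grey ribbed cap, 39 mm across, 38 mm high, 50 g, standing mouth down on the work surface, left or right of the grille. Origin: centre of its mouth, z up. Hollow: 22 mm wide at the lip (3.5 mm high), 31 mm above, 33 mm deep. Set down it rests on the detents about 12 mm above home; the force peaks about 7 mm above home, then drops; home, its rim rests on the grille
- mug: bystander: blue mug, 82 mm wide, 91 mm high, standing; origin at the centre of its underside
- salt_shaker: bystander: salt shaker, 44 mm wide, 90 mm high, standing; origin at the centre of its underside
- mandarin: bystander: mandarin, 61 x 60 x 50 mm; origin at its underside
Mind the look-alikes: they are no part of the job. Several things look just like the snap_cap: the one meant starts farthest to the robot's right.

How it is judged:
On the way, in this order (a step that is already met when the one before it is completed fails the run):
1. the grille lies flush in the tray over both pins (horizontal distance between grille and grille_seat below 0.004 m and z of grille in the frame of grille_seat below 0.0025 m and angle between grille's own z axis and vertical below 0.03 rad and angle between the x axis of grille and the x axis of drip_tray, either way round below 0.06 rad), for 0.2 s.
2. the cap sits on the stud, not yet home (horizontal distance between snap_cap and stud_seat below 0.006 m and z of snap_cap in the frame of stud_seat below 0.022 m and angle between snap_cap's own z axis and vertical below 0.25 rad).
3. the cap has clicked and is fully home (horizontal distance between snap_cap and stud_seat below 0.004 m and z of snap_cap in the frame of stud_seat below 0.0015 m and angle between snap_cap's own z axis and vertical below 0.06 rad), for 0.1 s.
At the end, for the whole second after the job is handed in: The grille lies flush in the tray (within 4 mm, 2.5 mm in height, level), the cap is home on the stud (within 4 mm sideways and 1.5 mm of its home height, upright), the fingers touch the cap, and the cap bears on the grille with more than 4 N through the last second (all of step 1 and all of step 3 and contact force between snap_cap and grille above 4 N and contact force between the fingers and snap_cap above 1 N); the arm keeps its last pose, push and grip.
It fails at once if the mug, salt shaker or mandarin is moved more than 30 mm or knocked over (distance of any of mug, salt_shaker, mandarin from where it was at the start of the episode above 0.03 m or angle between any of mug, salt_shaker's own z axis and vertical above 0.5 rad).
It also fails if it takes over 67 s, if anything falls off the work surface, if the arm or the gripper's body presses on something with over 40 N, if the wrist force passes 120 N, or if a joint passes its speed limit or range.

## Working session

There is one attempt and no reset: what is moved stays moved. The work goes in short steps, each a Python script; the robot and the scene stay as the last script left them, time stands still between calls to the robot, and variables do not carry over. Pictures are saved under pics/ and viewed, at most 10 in all, crops included, and the job is handed in when it is done.

```bash
mkdir -p pics; cat > h.py <<'E'
import numpy as np, cv2
from scipy.spatial.transform import Rotation as R
from bench import bot
def rot(q): return R.from_quat([q[1],q[2],q[3],q[0]])
def world(cal,u,v,d):
    K=np.array(cal["intrinsics"]); u,v,d=map(lambda a:np.asarray(a,float),(u,v,d))
    p=np.stack([(u-K[0,2])/K[0,0]*d,-(v-K[1,2])/K[1,1]*d,-d],-1)
    return rot(cal["orientation"]).apply(p.reshape(-1,3)).reshape(p.shape)+np.array(cal["position"])
def atz(cal,u,v,z):
    c=np.array(cal["position"]); r=world(cal,u,v,1.0)-c
    return c+r*(z-c[2])/r[2]
def down(yaw): # tool z down, tool y (closing) at angle yaw from world x
    y=np.array([np.cos(yaw),np.sin(yaw),0]); z=np.array([0,0,-1.]); x=np.cross(y,z)
    q=R.from_matrix(np.stack([x,y,z],1)).as_quat(); return [q[3],q[0],q[1],q[2]]
def save(im,name): cv2.imwrite("pics/"+name,im[...,::-1])
E
python3 - <<'E'
from h import *
for n in ("scene","side","wrist"):
    c=bot.get_calibration(n); print(n,c)
    im,d=bot.get_image(n); save(im,n+"0.png"); np.savez("pics/"+n+"0.npz",im=im,d=d)
s=bot.read_state();print(s["t"],s["tcp_pos"],s["tool_rot"],s["force"])
E
```

```text
scene {'intrinsics': array([[582.76961189,   0.        , 323.86813392],
       [  0.        , 582.76961189, 239.40443185],
       [  0.        ,   0.        ,   1.        ]]), 'position': array([-0.16240552, -0.34365753,  1.05512015]), 'orientation': array([ 0.84083512,  0.30377765, -0.14358533, -0.42438036])}
side {'intrinsics': array([[543.11506901,   0.        , 324.89057262],
       [  0.        , 543.11506901, 239.91517913],
       [  0.        ,   0.        ,   1.        ]]), 'position': array([0.18454839, 1.22689748, 0.70636423]), 'orientation': array([-0.10423053, -0.07289433,  0.49766485,  0.85799307])}
wrist {'intrinsics': array([[393.57288335,   0.        , 323.52090749],
       [  0.        , 393.57288335, 239.5017438 ],
       [  0.        ,   0.        ,   1.        ]]), 'position': array([0.14767385, 0.61133784, 0.38341075]), 'orientation': array([ 0.81495802, -0.11992976, -0.08215477,  0.56099097])}
0.15 [0.22217599 0.58366976 0.22167772] [-2.23965532e-04  1.80893944e-01  9.83502324e-01 -7.14156331e-04] [-0.51842739  1.15071987 -0.49601722]
```

View pics/scene0.png

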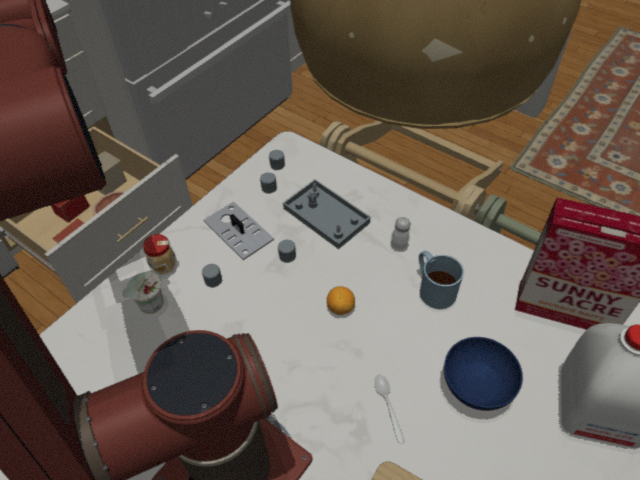

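View pics/side0.png

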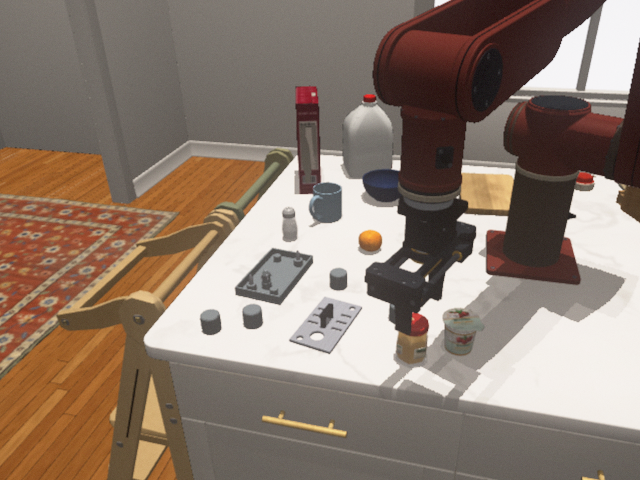

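The scene view shows the grille at (238,230), the tray at (327,213), and four caps at (277,159), (268,183), (287,251) and (212,274). The mug, shaker and mandarin are clear of the tray. The side view agrees. Next I'll compute positions.

```bash
cat > m.py <<'E'
from h import *
cal={n:bot.get_calibration(n) for n in("scene","side")}
D={n:np.load(f"pics/{n}0.npz") for n in cal}
def P(n,u,v): 
    d=np.median(D[n]["d"][v-1:v+2,u-1:u+2]); return world(cal[n],u,v,d).round(4)
for u,v in [(277,154),(268,178),(287,245),(212,269),(237,222),(229,219),(402,222),(440,265),(341,295),(312,193),(150,280),(158,240)]: print("scene",u,v,P("scene",u,v))
for u,v in [(210,315),(252,309),(338,272),(327,309),(318,337),(266,274),(289,212),(327,190),(370,235),(412,320),(460,315)]: print("side",u,v,P("side",u,v))
for n,b in(("scene",(190,140,390,290)),("side",(190,235,370,370))):
    im=D[n]["im"][b[1]:b[3],b[0]:b[2]]
    save(cv2.resize(im,None,fx=4,fy=4,interpolation=cv2.INTER_CUBIC),n+"_c.png")
E
python3 m.py
```

```text
scene 277 154 [0.6498 0.4344 0.0377]
scene 268 178 [0.5683 0.3954 0.0395]
scene 287 245 [0.4317 0.2242 0.0386]
scene 212 269 [0.2845 0.3149 0.0371]
scene 237 222 [0.4148 0.359  0.0416]
scene 229 219 [0.4202 0.3923 0.0249]
scene 402 222 [0.6012 0.0331 0.0883]
scene 440 265 [ 0.5699 -0.0842  0.0575]
scene 341 295 [0.3883 0.0443 0.0492]
scene 312 193 [0.5855 0.2713 0.0475]
scene 150 280 [0.173  0.378  0.0706]
scene 158 240 [0.25   0.4308 0.0876]
side 210 315 [0.6433 0.4395 0.0385]
side 252 309 [0.5677 0.4015 0.0385]
side 338 272 [0.4286 0.2269 0.0376]
side 327 309 [0.4178 0.3686 0.0395]
side 318 337 [ 4.263e-01  4.115e-01 -1.000e-04]
side 266 274 [0.5821 0.2774 0.0424]
side 289 212 [0.6002 0.0463 0.082 ]
side 327 190 [ 0.5474 -0.1394  0.0663]
side 370 235 [0.3866 0.0583 0.0464]
side 412 320 [0.2419 0.4274 0.0873]
side 460 315 [0.1572 0.3694 0.0698]
```

View pics/scene_c.png

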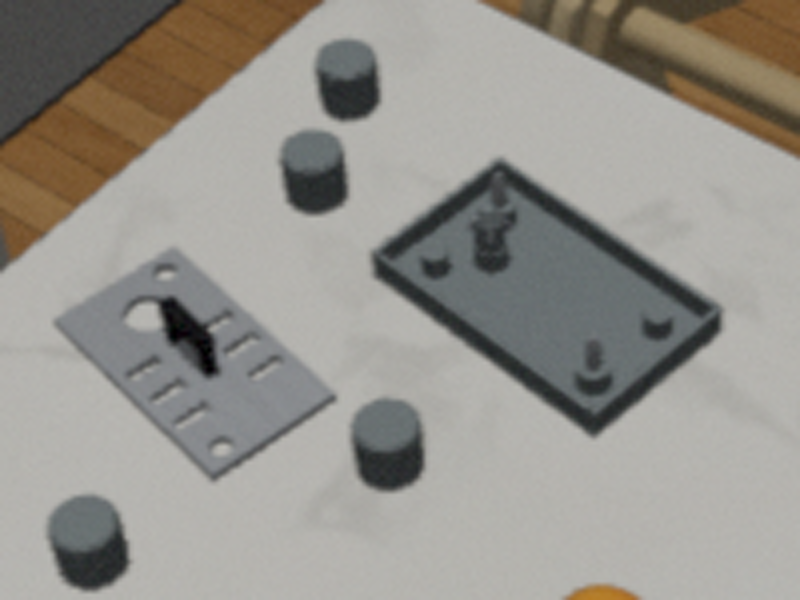

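View pics/side_c.png

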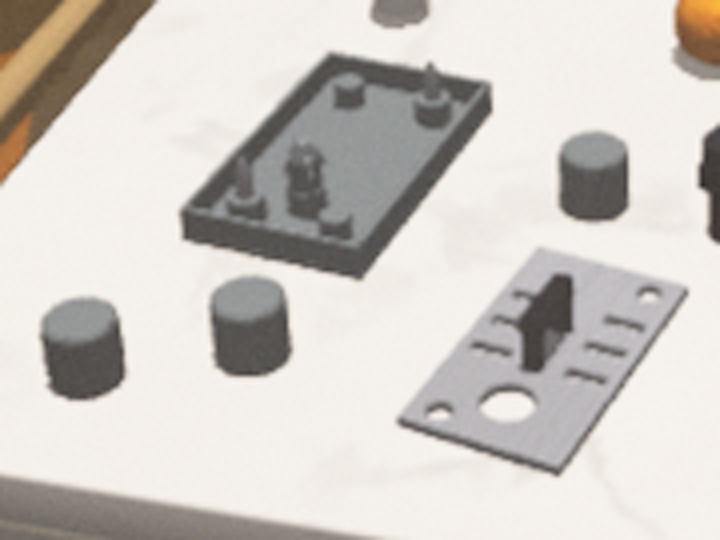

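The cap to use is the one with the lowest y, at about (0.43, 0.225). Both the stud and the large hole point towards +y. Next are wrist views from two places close by.

```bash
cat > w.py <<'E'
from h import *
s=bot.read_state(); c=bot.get_calibration("wrist")
T=rot(s["tool_rot"]); print("cam in tool",T.inv().apply(c["position"]-s["tcp_pos"]), "view dir",T.inv().apply(rot(c["orientation"]).apply([0,0,-1])))
for y in (0,np.pi):
    for p in ([.417,.365,.2],[.59,.23,.2],[.43,.225,.2]): print(y,p,np.round(bot.inverse_kinematics(p,down(y)),2))
E
python3 w.py
```

```text
cam in tool [ 0.07949555 -0.00085076 -0.16185369] view dir [-2.87853936e-01  6.42366147e-04  9.57674109e-01]
0 [0.417, 0.365, 0.2] [ 0.58  0.07  1.74 -0.    1.33  0.58]
0 [0.59, 0.23, 0.2] [ 0.25  0.26  1.53 -0.    1.36  0.25]
0 [0.43, 0.225, 0.2] [ 0.32 -0.1   1.91 -0.    1.34  0.32]
3.141592653589793 [0.417, 0.365, 0.2] [ 0.58  0.07  1.74 -0.    1.33 -2.56]Traceback (most recent call last):
  File "w.py", line 5, in <module>
    for p in ([.417,.365,.2],[.59,.23,.2],[.43,.225,.2]): print(y,p,np.round(bot.inverse_kinematics(p,down(y)),2))
                                                                    ~~~~~~~~^^^^^^^^^^^^^^^^^^^^^^^^^^^^^^^^^^^^^
    return _wrapfunc(a, 'round', decimals=decimals, out=out)
    return _wrapit(obj, method, *args, **kwds)
    result = getattr(arr, method)(*args, **kwds)
TypeError: unsupported operand type(s) for *: 'NoneType' and 'float'
```

```bash
cat > w2.py <<'E'
from h import *
import pickle
out=[]
for i,p in enumerate(([.40,.29,.22],[.52,.30,.22])):
    bot.move_pose(p,down(0)); bot.sleep(.2)
    c=bot.get_calibration("wrist"); im,d=bot.get_image("wrist"); out.append((c,im,d))
    save(im,f"w{i+1}.png")
pickle.dump(out,open("pics/w.pkl","wb")); print(bot.read_state()["t"])
cat=np.vstack([o[1] for o in out])
save(cv2.resize(cat,(400,600),interpolation=cv2.INTER_AREA),"wcat.png")
E
python3 w2.py
```

```text
2.4917
```

View pics/wcat.png

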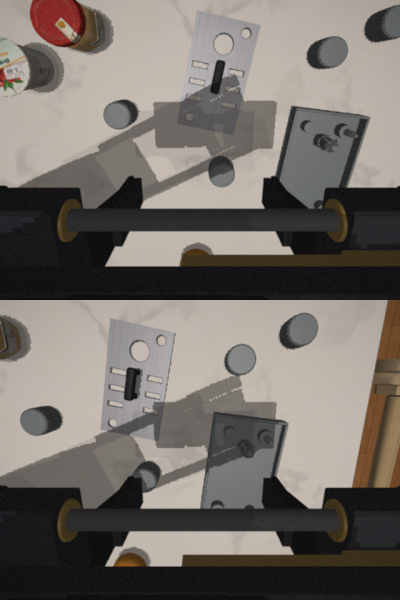

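The wrist views show the grille in full at about (220,70) and (137,365) of the mosaic. The tray's near-end pin is hidden behind the gripper, so I'll take two tray views and enlarge both objects.

```bash
cat > w3.py <<'E'
from h import *
import pickle
out=pickle.load(open("pics/w.pkl","rb"))
for p in ([.50,.20,.22],[.66,.20,.22]):
    bot.move_pose(p,down(0)); bot.sleep(.2)
    c=bot.get_calibration("wrist"); im,d=bot.get_image("wrist"); out.append((c,im,d))
pickle.dump(out,open("pics/w.pkl","wb")); print(bot.read_state()["t"])
def px(c,p):
    K=np.array(c["intrinsics"]); q=rot(c["orientation"]).inv().apply(np.array(p)-c["position"]); return np.array([K[0,0]*q[0]/-q[2]+K[0,2],K[1,1]*-q[1]/-q[2]+K[1,2]])
offs=[]
for name,ids,ctr in(("grc",(0,1),[.417,.365,.01]),("trc",(2,3),[.59,.23,.03])):
    t=[]
    for i in ids:
        o=np.clip(np.round(px(out[i][0],ctr)-[80,115]).astype(int),0,[480,250]); offs.append(o)
        cr=out[i][1][o[1]:o[1]+230,o[0]:o[0]+160]
        cr=cv2.convertScaleAbs(cr,alpha=1.4,beta=20); t.append(cv2.resize(cr,(400,575),interpolation=cv2.INTER_CUBIC))
    save(np.hstack(t),name+".png")
print(offs)
E
python3 w3.py
```

```text
4.1667
[array([263,  12]), array([133,  22]), array([345,  64]), array([167,  64])]
```

View pics/grc.png

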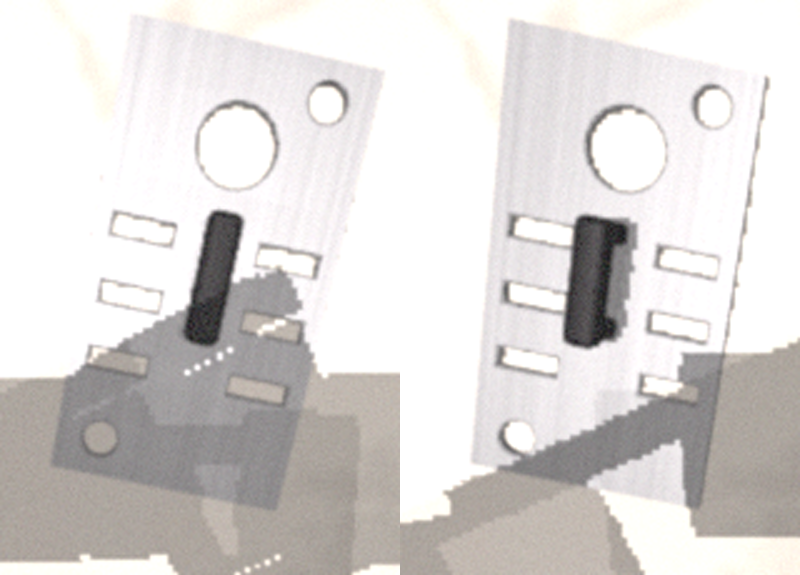

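View pics/trc.png

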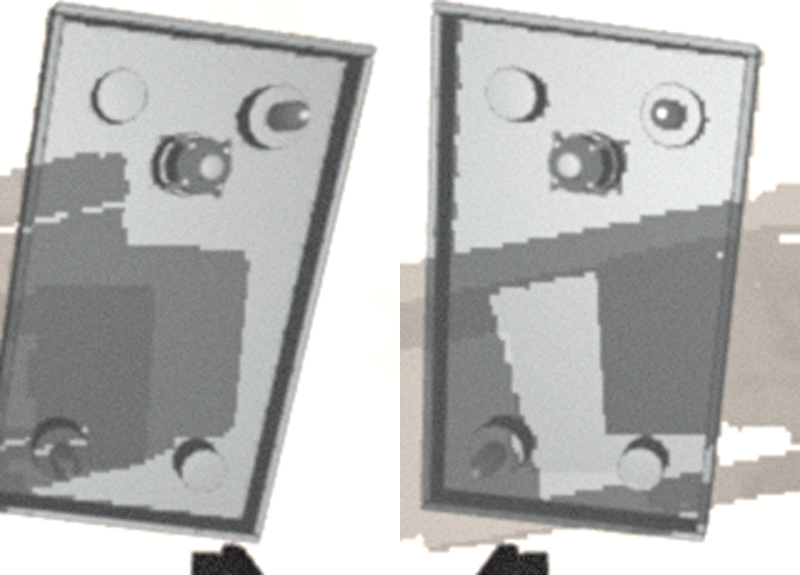

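Crops read: grille holes are at (236,146), (327,103), (100,438) and, in the second view, (226,149), (313,107), (117,436). Pin tips are at (303,114), (68,468) and (262,114), (78,466), and the stud tip is at (212,168) and (170,166). Next I'll triangulate these and fit.

```bash
cat > tri.py <<'E'
from h import *
import pickle
out=pickle.load(open("pics/w.pkl","rb")); offs=[(263,12),(133,22),(345,64),(167,64)]
def ray(i,p):
    u,v=(np.array(p)+.5)/2.5-.5+offs[i]; c=np.array(out[i][0]["position"]); r=world(out[i][0],u,v,1.)-c; return c,r/np.linalg.norm(r)
def tri(i,p,j,q):
    A=np.zeros((3,3));b=np.zeros(3);L=[ray(i,p),ray(j,q)]
    for c,r in L: M=np.eye(3)-np.outer(r,r);A+=M;b+=M@c
    x=np.linalg.solve(A,b); return x, sum(np.linalg.norm((np.eye(3)-np.outer(r,r))@(x-c)) for c,r in L)
def fixz(i,p,z):
    c,r=ray(i,p); return c+r*(z-c[2])/r[2]
G=dict(stud=((236,146),(226,149),.006,(46,0)),pr=((327,103),(313,107),.006,(66,-28)),pl=((100,438),(117,436),.006,(-66,28)),
 TL=((133,15),(110,18),.006,(80,45)),TR=((384,71),(368,78),.006,(80,-45)),BL=((52,465),(72,463),.006,(-80,45)),BR=((277,510),(298,510),.006,(-80,-45)),handle=((214,279),(189,281),.040,(0,0)))
Tt=dict(pr=((303,114),(262,114),.045,(66,-28)),stud=((212,168),(170,166),.050,(46,0)),pl=((68,468),(78,466),.045,(-66,28)),
 TL=((55,6),(38,5),.022,(93,56)),TR=((372,48),(357,50),.022,(93,-56)),BR=((258,540),(305,538),.022,(-93,-56)))
for nm,S,i,j in(("grille",G,0,1),("tray",Tt,2,3)):
    W=[];M=[]
    for k,(p,q,z,m) in S.items():
        x,e=tri(i,p,j,q); a,b=fixz(i,p,z),fixz(j,q,z); print(nm,k,x.round(4),"gap",round(e,4),"fixz",a[:2].round(4),b[:2].round(4))
        W.append((a+b)[:2]/2);M.append(np.array(m)/1e3)
    W=np.array(W);M=np.array(M)
    mw,mm=W.mean(0),M.mean(0);H=(M-mm).T@(W-mw); th=np.arctan2(H[0,1]-H[1,0],H[0,0]+H[1,1])
    Rm=np.array([[np.cos(th),-np.sin(th)],[np.sin(th),np.cos(th)]]); t=mw-Rm@mm
    print(nm,"origin",t.round(4),"yaw",th.round(4),"res mm",((W-(M@Rm.T+t))*1e3).round(1).tolist())
E
python3 tri.py
python3 - <<'E'
import sys;sys.path.insert(0,'.')
import os;os.chdir('.')
from h import *
import pickle
out=pickle.load(open("pics/w.pkl","rb"))
# cap top: centroid of depth pixels at z 30..45 near approx position, in views
for k,(c,im,d) in enumerate(out):
    v,u=np.mgrid[0:480,0:640]; w=world(c,u,v,d); m=(d>0)&(np.hypot(w[...,0]-.43,w[...,1]-.225)<.04)&(w[...,2]>.034)&(w[...,2]<.045)
    if m.sum()>50:
        p=w[m]; print(k,m.sum(),p.mean(0).round(4),p.min(0).round(4),p.max(0).round(4))
E
```

```text
grille stud [0.4288 0.4133 0.0043] gap 0.0002 fixz [0.4287 0.413 ] [0.4292 0.4133]
grille pr [0.4605 0.4273 0.0036] gap 0.0001 fixz [0.4601 0.4269] [0.4608 0.4271]
grille pl [0.379  0.3095 0.0047] gap 0.0005 fixz [0.3791 0.3095] [0.3795 0.31  ]
grille TL [0.3924 0.4548 0.006 ] gap 0.0009 fixz [0.3925 0.4543] [0.3924 0.4553]
grille TR [0.4801 0.4373 0.0024] gap 0.0008 fixz [0.4793 0.4371] [0.4805 0.4364]
grille BL [0.3603 0.2989 0.0045] gap 0.0004 fixz [0.3604 0.299 ] [0.3609 0.2994]
grille BR [0.448  0.281  0.0068] gap 0.0007 fixz [0.448  0.2812] [0.4478 0.2805]
grille handle [0.42   0.3684 0.0337] gap 0.0006 fixz [0.4197 0.3681] [0.4218 0.3689]
grille origin [0.4201 0.3681] yaw 1.3682 res mm [[-0.5, -0.0], [-0.4, -0.1], [-0.1, 0.7], [0.3, -0.7], [-0.4, -0.7], [0.7, 0.4], [-0.2, 0.2], [0.6, 0.4]]
tray pr [0.616  0.289  0.0434] gap 0.0003 fixz [0.6155 0.2891] [0.6162 0.2887]
tray stud [0.5861 0.2724 0.0491] gap 0.0003 fixz [0.5859 0.2722] [0.5863 0.2725]
tray pl [0.5438 0.1666 0.0408] gap 0.0003 fixz [0.5432 0.1678] [0.5452 0.1681]
tray TL [0.5368 0.3252 0.0151] gap 0.0001 fixz [0.5361 0.3244] [0.5391 0.3244]
tray TR [0.6465 0.311  0.0176] gap 0.001 fixz [0.6448 0.3111] [0.6467 0.3102]
tray BR [0.6238 0.1285 0.0172] gap 0.0003 fixz [0.6222 0.1303] [0.6242 0.1306]
tray origin [0.5799 0.2273] yaw 1.4425 res mm [[-0.2, -0.3], [0.3, -0.6], [0.6, 2.5], [1.3, -2.4], [-1.6, -1.7], [-0.3, 2.5]]
0 1244 [0.4286 0.2265 0.0373] [0.4099 0.2054 0.034 ] [0.448  0.2451 0.0401]
1 880 [0.4334 0.2287 0.0372] [0.4119 0.2069 0.0341] [0.4483 0.2456 0.0394]
2 1530 [0.4294 0.226  0.0374] [0.4098 0.2061 0.0341] [0.4483 0.245  0.0404]
3 1567 [0.4304 0.2263 0.0372] [0.4096 0.2066 0.034 ] [0.4491 0.2448 0.0399]
```

Grille residuals are under 1 mm. The tray's near pin is off by about 2.5 mm in y, so I'll take one check view and triangulate the pins from the fixed cameras.

```bash
cat > w4.py <<'E'
from h import *
import pickle
out=[]
for p in ([.57,.165,.25],):
    bot.move_pose(p,down(-.13)); bot.sleep(.4)
    s=bot.read_state(); c=bot.get_calibration("wrist"); im,d=bot.get_image("wrist"); out.append((c,im,d)); print(s["tcp_pos"],s["t"],c["position"])
pickle.dump(out,open("pics/w4.pkl","wb"))
def px(c,p):
    K=np.array(c["intrinsics"]); q=rot(c["orientation"]).inv().apply(np.array(p)-c["position"]); return np.array([K[0,0]*q[0]/-q[2]+K[0,2],K[1,1]*-q[1]/-q[2]+K[1,2]])
o=np.round(px(c,[.58,.228,.03])-[80,115]).astype(int); o=np.clip(o,0,[480,250]);print(o)
save(cv2.resize(cv2.convertScaleAbs(im[o[1]:o[1]+230,o[0]:o[0]+160],alpha=1.4,beta=20),(400,575),interpolation=cv2.INTER_CUBIC),"t4.png")
cs,cd=[bot.get_calibration(n) for n in("scene","side")]
for n,a,b in(("pl",(594,342),(432,65)),("pr",(500,172),(243,158))):
    a=(np.array(a)+.5)/4-.5+[190,140]; b=(np.array(b)+.5)/4-.5+[190,235]
    print(n,atz(cs,*a,.045).round(4),atz(cd,*b,.045).round(4))
E
python3 w4.py
```

```text
[0.5702018  0.16511297 0.24934507] 5.05 [0.58000333 0.24295657 0.4111628 ]
[246  23]
pl [0.5419 0.1627 0.045 ] [0.5412 0.1692 0.045 ]
pr [0.6187 0.2889 0.045 ] [0.6145 0.2893 0.045 ]
```

View pics/t4.png

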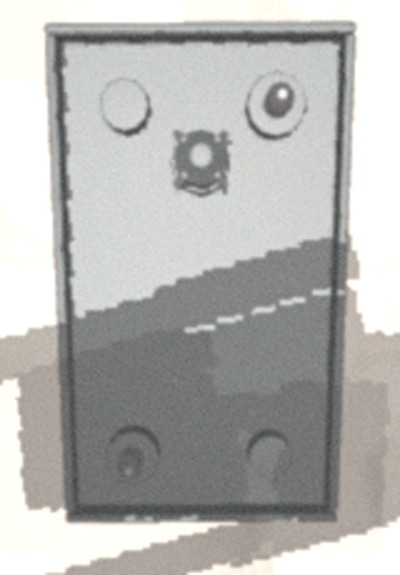

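The tray shows squarely: pr tip (282,93), stud tip (201,155), pl tip about (125,472), and rim corners (46,24), (356,24), (68,520), (334,518).

```bash
cat > t4.py <<'E'
from h import *
import pickle
c,im,d=pickle.load(open("pics/w4.pkl","rb"))[0]
S=[("pr",(282,93),.045,(66,-28)),("stud",(201,155),.05,(46,0)),("pl",(125,472),.045,(-66,28)),("TL",(46,24),.022,(93,56)),("TR",(356,24),.022,(93,-56)),("BL",(68,520),.022,(-93,56)),("BR",(334,518),.022,(-93,-56))]
W=np.array([atz(c,*((np.array(p)+.5)/2.5-.5+[246,23]),z)[:2] for _,p,z,_ in S]);M=np.array([s[3] for s in S])/1e3
mw,mm=W.mean(0),M.mean(0);H=(M-mm).T@(W-mw); th=np.arctan2(H[0,1]-H[1,0],H[0,0]+H[1,1])
Rm=np.array([[np.cos(th),-np.sin(th)],[np.sin(th),np.cos(th)]]); t=mw-Rm@mm
print(t.round(4),th.round(4)); 
for s,w,r in zip(S,W,W-(M@Rm.T+t)): print(s[0],w.round(4),(r*1e3).round(1))
v,u=np.mgrid[0:480,0:640]; w=world(c,u,v,d); m=(d>0)&(np.hypot(w[...,0]-.58,w[...,1]-.228)<.13)
for lo,hi,n in((.018,.026,"rim"),(.0405,.06,"tips")):
    k=m&(w[...,2]>lo)&(w[...,2]<hi); p=w[k]; 
    if n=="rim":
        q=(p[:,:2]-t)@Rm; o=(np.abs(q[:,0])<.1)&(np.abs(q[:,1])<.065); q=q[o]; print(n,o.sum(),np.percentile(q,[.5,99.5],axis=0).round(4))
    else:
        print(n,len(p)); n,l,st,cen=cv2.connectedComponentsWithStats(k.astype(np.uint8))
        for i in range(1,n):
            if st[i,4]>2: print(st[i,4],w[l==i].mean(0).round(4))
k=m&(abs(w[...,2]-.004)<.004); print(np.median(w[(d>0)&(abs(w[...,2])<.01)][:,2]))
E
python3 t4.py
```

```text
[0.5799 0.2274] 1.4413
pr [0.616  0.2891] [-0.2 -0.1]
stud [0.5859 0.2727] [ 0.  -0.3]
pl [0.5428 0.1652] [-0.8 -0.3]
TL [0.5372 0.3255] [ 0.8 -1.3]
TR [0.6468 0.311 ] [-0.7 -1.3]
BL [0.5143 0.1435] [1.9 1.1]
BR [0.6225 0.1301] [-1.   2.2]
rim 3947 [[-0.0924 -0.0559]
 [ 0.0922  0.0558]]
tips 426
45 [0.616  0.289  0.0429]
349 [0.5857 0.2725 0.0456]
32 [0.5442 0.1658 0.0428]
-0.00021469848764410493
```

```bash
cat > g1.py <<'E'
from h import *
g=[.4203,.3682]; yg=1.3682-np.pi/2; yt=1.4425-np.pi/2
bot.set_gripper(.05)
bot.move_pose([*g,.10],down(yg)); 
print("hit",bot.move_straight([*g,.0125],v=.08,force_limit=8)); s=bot.read_state(); print(s["tcp_pos"],s["force"])
bot.set_gripper(0.0); s=bot.read_state(); print(s["width"],s["gripper_force"],s["tcp_pos"])
bot.move_straight([*g,.10],v=.1); s=bot.read_state(); print(s["width"],s["force"],s["t"])
bot.move_pose([.58,.2274,.10],down(yt)); bot.sleep(.2)
s=bot.read_state(); print(s["tcp_pos"],s["force"],s["moment"],s["width"],s["t"])
im,d=bot.get_image("wrist"); a=im; im2,_=bot.get_image("side"); im3,_=bot.get_image("scene")
b=cv2.resize(im2[220:340,190:350],(400,300),interpolation=cv2.INTER_CUBIC); e=cv2.resize(im3[150:300,240:440],(400,300),interpolation=cv2.INTER_CUBIC)
save(np.vstack([cv2.resize(a,(400,300)),b,])[:600],"g1a.png"); save(np.hstack([np.vstack([b,e]),np.vstack([cv2.resize(a,(400,300)),np.zeros((300,400,3),np.uint8)])]),"g1.png")
E
python3 g1.py
```

```text
hit False
[0.42082384 0.36856279 0.0131794 ] [ 0.48856066  0.49184925 -0.36645996]
0.011602642396355643 29.9997765943408 [0.42027258 0.36819546 0.01250475]
0.01140543041512008 [-0.71158883  0.04775261 -2.61119984] 10.125
[0.57887388 0.22890708 0.09993423] [-0.39794465 -1.30807594 -2.41554275] [-0.11004514  0.02773228  0.01925907] 0.011802432320495106 11.1833
```

View pics/g1.png

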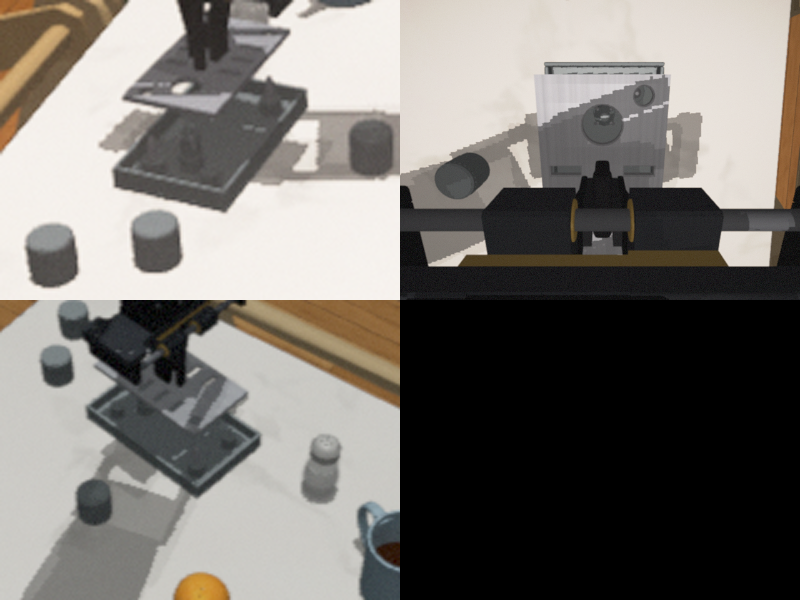

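The grille is held level over the tray, with the stud visible through the large hole. Now I'll lower it.

```bash
cat > g2.py <<'E'
from h import *
t=[.58,.2274]
bot.move_straight([*t,.066],v=.06); bot.sleep(.4); s=bot.read_state(); print(s["tcp_pos"],s["force"],s["t"])
h=bot.move_straight([*t,.0325],v=.03,force_limit=10); bot.sleep(.2); s=bot.read_state(); print(h,s["tcp_pos"],s["force"],s["moment"],s["width"],s["t"])
E
python3 g2.py
```

```text
[0.58016074 0.22745301 0.06629569] [ 1.10547011  0.30543513 -2.18897804] 12.45
False [0.58009677 0.22742708 0.03260332] [ 0.44213506 -0.06193352 -3.34170732] [-0.08273706  0.01425116 -0.00175497] 0.011346075713647989 13.9167
```

```bash
cat > g3.py <<'E'
from h import *
t=[.58,.2274]
h=bot.move_straight([*t,.031],v=.02,force_limit=6); s=bot.read_state(); print(h,s["tcp_pos"],s["force"])
bot.set_gripper(.035); bot.move_straight([*t,.12],v=.15); 
c=[.4294,.2258]; y=1.4425-np.pi/2-.3
bot.set_gripper(.065); bot.move_pose([*c,.13],down(y)); bot.sleep(.2)
k=bot.get_calibration("wrist"); im,d=bot.get_image("wrist"); k2=bot.get_calibration("scene"); im2,d2=bot.get_image("scene")
yw=1.4425; Rm=np.array([[np.cos(yw),-np.sin(yw)],[np.sin(yw),np.cos(yw)]])
for n,kk,dd in(("wrist",k,d),("scene",k2,d2)):
    v,u=np.mgrid[0:480,0:640]; w=world(kk,u,v,dd); q=(w[...,:2]-t)@Rm
    m=(dd>0)&(abs(q[...,0])<.075)&(abs(q[...,1])<.04)&(abs(q[...,1])>.012)&(w[...,2]>.01)&(w[...,2]<.034)
    if m.sum()>30:
        A=np.c_[q[m],np.ones(m.sum())]; 
        print(n,m.sum(),"plate z, tilt",np.linalg.lstsq(A,w[m][:,2],rcond=None)[0].round(4),np.percentile(w[m][:,2],[5,50,95]).round(4))
    m=(dd>0)&(np.hypot(w[...,0]-c[0],w[...,1]-c[1])<.035)&(w[...,2]>.034)&(w[...,2]<.045)
    if m.sum()>30: p=w[m]; print(n,"cap",m.sum(),p.mean(0).round(4),p.min(0).round(4),p.max(0).round(4))
save(np.vstack([cv2.resize(im,(600,300),interpolation=cv2.INTER_AREA) if 0 else cv2.resize(im,(400,300)),cv2.resize(im2[150:300,240:440],(400,300),interpolation=cv2.INTER_CUBIC)]),"g3.png"); print(bot.read_state()["t"])
E
python3 g3.py
```

```text
False [0.58010924 0.22744147 0.03246845] [-5.86231065 -1.60164643  6.45175158]
wrist 16710 plate z, tilt [0.0028 0.0003 0.0255] [0.024  0.0256 0.0269]
wrist cap 2458 [0.4292 0.2263 0.0374] [0.4092 0.206  0.034 ] [0.4483 0.2458 0.0397]
scene 762 plate z, tilt [-0.0036  0.002   0.0258] [0.0216 0.0259 0.0297]
scene cap 190 [0.4276 0.2249 0.0381] [0.4079 0.2068 0.0341] [0.4486 0.2461 0.045 ]
17.3917
```

View pics/g3.png

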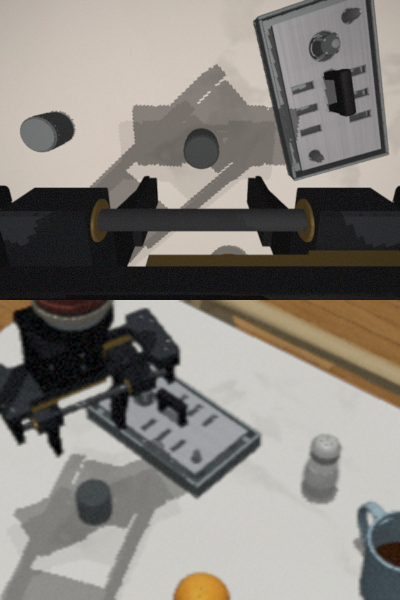

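The grille is flush: its top is level at about 25.5 mm and both pins stand through it. Now the cap.

```bash
cat > c1.py <<'E'
from h import *
c=[.4290,.2259]; y=1.4425-np.pi/2-.3; st=[.5859,.2728]
print(bot.move_straight([*c,.0085],v=.1,force_limit=8)); bot.set_gripper(.02)
s=bot.read_state(); print(s["width"],s["gripper_force"],s["tcp_pos"]); z0=s["tcp_pos"][2]
bot.move_straight([*c,.12],v=.15); bot.move_pose([*st,.12],down(y))
bot.move_straight([*st,z0+.053],v=.1); bot.sleep(.4); s=bot.read_state(); print(s["tcp_pos"],s["force"],s["width"])
h=bot.move_straight([*st,z0+.036],v=.02,force_limit=4); bot.sleep(.2); s=bot.read_state(); print(h,s["tcp_pos"],"cap z rel home",s["tcp_pos"][2]-z0-.026,s["force"],s["width"],s["t"])
E
python3 c1.py
```

```text
False
0.03906700914109107 30.000268083577737 [0.42910086 0.22593111 0.00864268]
[0.58610853 0.27286391 0.06200682] [-0.45552726  0.35682562 -0.35192795] 0.038256945569101655
True [0.5862266  0.27311857 0.04496629] cap z rel home 0.010323611864093574 [0.95170156 0.61243832 5.07130681] 0.03883379354948029 23.0833
```

The cap rests on the detents. Now I'll press.

```bash
cat > c2.py <<'E'
from h import *
z0=.00864; st=[.5859,.2728]
z=.0445; 
while z>.022:
    h=bot.move_straight([*st,z],v=.02,force_limit=14); s=bot.read_state()
    print(h,round(z,4),"rel",round(s["tcp_pos"][2]-z0-.026,4),s["force"].round(1),round(s["width"],4))
    if h or (s["force"][2]>8 and s["tcp_pos"][2]-z0-.026<.002): break
    z-=.0015
bot.sleep(.5); s=bot.read_state(); print(s["tcp_pos"]-[0,0,z0+.026],s["force"],s["t"])
E
python3 c2.py
```

```text
False 0.0445 rel 0.0102 [0.9 1.3 5. ] 0.0385
False 0.043 rel 0.0085 [1.9 0.7 3.9] 0.0384
False 0.0415 rel 0.0073 [1.3 0.9 5. ] 0.0387
False 0.04 rel 0.0057 [0.4 0.8 4.7] 0.0388
False 0.0385 rel 0.0028 [  4.5   3.3 -11. ] 0.0389
False 0.037 rel 0.0015 [ 0.8 -0.3 -1.1] 0.0383
False 0.0355 rel 0.0006 [-0.7 -0.5 -0.4] 0.0386
False 0.034 rel 0.0 [-1.5 -1.5  4. ] 0.039
False 0.0325 rel -0.0001 [-7.8 -2.7 14.4] 0.039
[ 5.86042159e-01  2.72847841e-01 -4.77820070e-05] [-6.90818223 -2.70670542 14.40747408] 25.8333
```

```bash
python3 - <<'E'
from h import *
bot.move_straight([.5859,.2728,.0331],v=.01); bot.sleep(.6)
for _ in range(3): bot.sleep(.15); s=bot.read_state(); print(s["tcp_pos"],s["force"],s["width"],s["t"])
if 8<s["force"][2]<16: print(bot.finish_job())
E
```

```text
[0.58605178 0.27283735 0.03461983] [-5.37268708 -1.11259237 10.48730725] 0.038722886585551626 26.8333
[0.5860479  0.27283281 0.03461524] [-5.21048869 -1.48532449 10.95566168] 0.03883173059106679 26.9833
[0.58602047 0.27282142 0.03459116] [-5.33278987 -1.32986905 10.80219046] 0.03875862718088453 27.1333
the job is handed in; nothing more can be done
None
```

The job is handed in at about 27 s: the grille lies flush in the tray, and the cap clicked home on the stud with the gripper still pressing on it at about 10.8 N. No verdict came back.

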